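# Load the vacuum clamping table and set its vacuum

### The job

Get the vacuum clamping table holding its work: take the paint brush off the control box and lay it flat on the bench top itself, and lay every wooden block that stands about the bench on the perforated bed, lying down and not on top of one another. After that flip the pump's toggle switch over to its other side, away from the knob; and last, turn the knob sunk in the control box's well clockwise until its white pointer is at the long mark.

Things in the scene. Friction and masses are not known exactly. Their poses are not given: they have to be found in the camera images.
- bed_top (a point): Centre of the top face of the vacuum bed, a fixed perforated aluminium plate 200 (own x) x 230 (own y) x 30 mm high, its top level, inside a rim 6 mm thick that stands 8 mm above the top; place differs from start to start, yaw within 0.15 rad. A drill 80 mm high lies left (+y) of it; a brass hose stub sticks out of its far (+x) edge.
- board_a_mid (a point): Middle of a wooden board 50 (own x) x 110 (own y) x 22 mm. Lies on its large face, long side along its own y. Lying down on the bed in any way is fine; it may be absent (None).
- board_b_mid (a point): Middle of another such wooden board 50 x 110 x 22 mm. Lies on its large face, long side along its own y. Lying down on the bed in any way is fine; it may be absent (None).
- block_c_mid (a point): Middle of a wooden block 45 (own x) x 90 (own y) x 45 mm. Lies on its large face, long side along its own y. Lying down on the bed in any way is fine; it may be absent (None).
- block_d_mid (a point): Middle of another such wooden block 45 x 90 x 45 mm. Lies on its large face, long side along its own y. Lying down on the bed in any way is fine; it may be absent (None).
- board_a: The first wooden board (see its middle); origin at the centre of its underside.
- board_b: The second wooden board; origin at the centre of its underside.
- block_c: The first wooden block; origin at the centre of its underside.
- block_d: The second wooden block; origin at the centre of its underside.
- brush: Flat paint brush 46 x 187 x 13 mm that lies on the control box, across the well's mouth. Origin at the middle of its underside, length along own y: head 46 wide from y = -93 to -12 mm, handle 20 wide, 10 thick from -12 to +94 mm; balances at y = -25 mm. A free place on the bench: the front edge left of the bed once no block is there (x 0.40 to 0.46, y 0.06 to 0.25 m).
- box_top (a point): Centre of the mouth of the knob's well, on the top face of the fixed control box. The box is 200 (own x) x 130 (own y) x 72 mm high and its yaw is within 0.15 rad; this point is 40 mm to -x of the box's middle. The square well is 100 x 100 mm inside and 42 mm deep, so the gripper must go in partly closed; walls 10 mm at the front, 15 mm at the sides.
- knob_grip (a point): Middle of the top of the knob, on its vertical axis in the middle of the well, 4 mm below the rim. The knob is a bar grip 52 mm long (own x), 14 mm wide (own y), 30 mm high over a disc of radius 28 mm whose top is 34 mm below the rim; a white pointer line runs on the bar's own -x end. This frame turns with the knob.
- vac_knob (a joint): Angle of the knob, rad, 0 to 2.75, growing clockwise as seen from above; at 0 the pointer points to the box's own -x, at 1.57 to its +y. It starts between 0 and 0.7; the long white mark (on the well's floor and on the rim; the others are dots every 0.55 rad) is at 2.2. It turns with 0.05 N m of friction and stays where it is left. Set it within 0.15 of the mark.
- bat_tip (a point): Tip of the pump's toggle bat, a steel bat of radius 4.5 mm with a ball of radius 6.5 mm, 42 mm from its pivot; the pivot lies 3 mm above the box's top, 95 mm to the box's own +x from the middle of the well.
- pump_switch (a joint): Lean of the toggle bat, rad: -0.4 off (leans to the box's own -x, to the knob; the start), +0.4 on (leans to +x, away from the knob). It snaps over to the nearer side of the centre and stays; about 2 N at the tip flips it.

How it is judged:
By the outcome, as a careful person would: the job done as asked, in the order asked, and still so for the second after the job is handed in, with the robot touching nothing.
Of board_a, board_b, block_c, block_d only 3 to 4 are there at a start; the rules pass over those that are not, and their reading is None.
At some moment in a run one of block_d may be knocked a few centimetres aside while the robot is not near it.
Once in a run the grip may slacken for a moment while it holds something.
It also fails if it takes over 210 s, if anything falls off the work surface, if the arm or the gripper's body presses on something with over 40 N, if the wrist force passes 120 N, or if a joint passes its speed limit or range.

### The arm

A 6-joint arm with a two-finger parallel gripper is mounted at the origin on a cart in front of the work surface, level with it; the furniture and walls round the work are solid. World frame = base frame: x ahead of the robot, y to its left, z up, the work surface at z = 0. Lengths are in m, angles in rad, forces in N, time in s.
With the tool pointing down it reaches from about 0.375 to 0.75 m from the base axis. Payload 9 kg.
Tool frame: the origin (TCP) lies midway between the tips of the shut fingers; the grasp point (between the pads) lies 19 mm behind it (robot.grip_point_offset is the distance from the TCP to the grasp point, in m); z points along the fingers, y is the line along which they close (so a half turn about z gives the same grasp; the last joint's range is limited). The gripper opens to 85 mm and grips with 20 to 120 N. Pads are 22 mm wide; open, the fingers measure 114 mm over their backs; the gripper's body (76 mm by 85 mm) begins 54 mm behind the grasp point. The pads swing forward as they close: fully open they stand 13 mm farther back than shut.
Start: joints at [0.956, 0.104, 0.097, 1.564, 0, 1.353], TCP at [0.232, 0.553, 0.231] pointing down, gripper open.
Joint ranges: [-2.99, 2.99], [-0.84, 1.86], [-1.1, 1.16], [-1.84, 2.11], [-1.51, 1.56], [-3.14, 3.14]. Speed limits (rad/s): [2.22, 2.22, 2.57, 3.14, 3.14, 3.14].

### API

Orientations are given as a unit quaternion [x, y, z, w].
In Python, from rig import robot gives the robot as it stands.
- The arm moves only by the shell command python3 -m handwheel 'ROWS' [OPENING] [FORCE]. ROWS is JSON, a list of rows, each an object with "linear": the shift along the tool's x, y, z normalised to -1 to 1, where 1 is 0.25 m, a list of three; "spin": the turn about the tool's z normalised to -1 to 1, where 1 is 1.5 rad. In form: [{"linear": [dx, dy, dz], "spin": spin}, ...]. A call has 1 to 8 rows; each row is the pose to reach, as a shift and turn from the pose commanded when the call began, along the tool's axes at that moment; what a row does not reach only later rows make up. A row lasts 1/12 s, in which the tool goes at most 41.7 mm and 7.16 degrees, less where a joint would pass 70% of its speed; a pose out of reach is approached as far as the arm can. A call with a number of a shift or a turn outside -1 to 1 is refused whole. A call with a gripper value outside its range is refused whole. OPENING is the closure, from -1 (fully open) to 1 (shut), set as the call begins (- or left out, the last holds). The fingers move at their own pace and stop on an object; FORCE is the grip in N (left out, the last holds). Time passes only in rows, so rows that repeat a pose let the fingers close. It gives the time, the measured TCP pose, the force, the opening and the grip force at its end, in the units of the state.
- robot.state(): the state, without advancing time (a new reading comes with each control period).
- robot.grab_frame(name): name is "side" or "top"; returns the picture (384x512x3 uint8, blue, green, red); there is no depth.
- robot.camera_info(name): a dict with "vertical_fov" (degrees; the focal length in pixels is half the picture's height over the tangent of half this angle, whatever the lens; pixels are square), "cx", "cy" (the principal point, pixels), "xyz" and "attitude" of the camera in the world. Camera axes: x right, y up, looking along -z (the intrinsics and any distortion apply to the point x, -y, -z); pixel columns grow to the right and rows downward; lengths in m; the calibration is good to about 2 mm. A picture is of the moment at which its call begins. camera_info takes no time and is no camera call.
- robot.hand_in(): hands the job in; it is judged then, once.
The state is a dict: "clock": time; "q": joint angles; "joint_vel": joint speeds; "joint_torque": joint torques, N m; "ee_pos": TCP position; "tcp_rot": TCP orientation; "ft_force": force on the tool from outside, world axes, zero at the start; "ft_torque": the same for the moment, N m; "grip_width": opening from 0.0 (shut) to 1.0 (fully open); "finger_force": force on a finger pad.
Only numpy, scipy, OpenCV 4.12 (cv2) and the standard library are available. Lean on these libraries where they do the work, as an engineer would, in place of code of your own. Each camera call takes 0.05 s, during which the arm holds its last target. There are 200 camera calls.

## Working session

There is one attempt and no reset: what is moved stays moved. The work goes in short steps, Python scripts to look and compute and a shell command to move; the robot and the scene stay as the last step left them, time stands still between calls to the robot, and variables do not carry over. Pictures are saved under pics/ and viewed, at most 14 in all, crops included, and the job is handed in when it is done.

```bash
ls; mkdir -p pics; python3 - <<'E'
from rig import robot
import cv2
for n in("top","side"):
    print(n,robot.camera_info(n)); cv2.imwrite(f"pics/{n}0.png",robot.grab_frame(n))
print(robot.state())
E
```

```text
pics
top {'vertical_fov': 52.17866712512326, 'cx': 253.93296495111736, 'cy': 196.7671572358949, 'xyz': array([0.32703402, 0.00345226, 1.49448913]), 'attitude': array([-0.05763438,  0.04831863,  0.71205395, -0.69808507])}
side {'vertical_fov': 44.73164904693991, 'cx': 257.0267143931964, 'cy': 199.40904295115953, 'xyz': array([-0.07806248, -1.46796456,  1.00984093]), 'attitude': array([ 0.49353946, -0.09293556, -0.18140472,  0.84550229])}
{'clock': 0.1, 'q': array([9.56307126e-01, 1.04654510e-01, 9.65712180e-02, 1.56393157e+00,
       3.35594809e-05, 1.35311360e+00]), 'joint_vel': array([ 0.00113681, -0.0023142 ,  0.0009176 ,  0.00121346, -0.00037172,
        0.00092553]), 'joint_torque': array([ 4.73777865e-03, -5.58207750e+01,  5.04719317e+01,  1.30530007e-02,
       -4.14101432e-04,  2.40952448e-05]), 'ee_pos': array([0.23167909, 0.55313954, 0.23060467]), 'tcp_rot': array([ 1.97104118e-01,  9.80382372e-01, -5.50500916e-04, -2.61603677e-04]), 'ft_force': array([-0.50687915, -0.20898913,  0.10663443]), 'ft_torque': array([ 0.00174465,  0.06508671, -0.03411547]), 'finger_force': 0.0, 'grip_width': 0.9962425954724353}
```

View pics/top0.png

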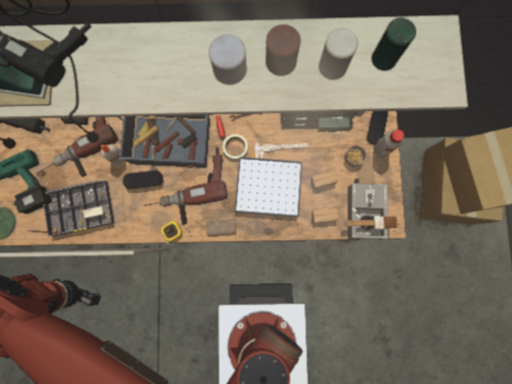

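View pics/side0.png

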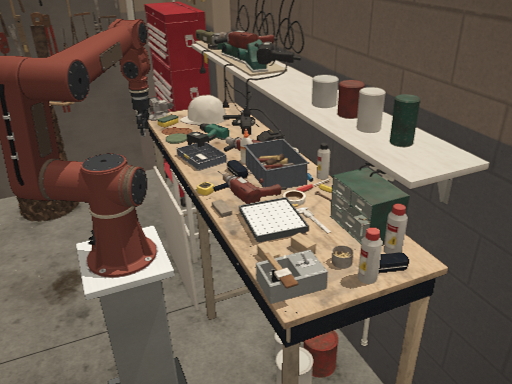

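The top view shows the bed near (268,187), wooden blocks near (325,182) and (325,215), a board near (221,228), and the box with the brush near (370,215). I'll zoom in on these.

```bash
cat > h.py <<'E'
import numpy as np, cv2
from rig import robot
from scipy.spatial.transform import Rotation as R
def cam(n):
    c=robot.camera_info(n); f=192/np.tan(np.radians(c["vertical_fov"])/2)
    return c,f,R.from_quat(c["attitude"]).as_matrix()
def ray(n,u,v):
    c,f,A=cam(n); d=A@np.array([(u-c["cx"])/f,-(v-c["cy"])/f,-1.]); return np.array(c["xyz"]),d
def onz(n,u,v,z):
    o,d=ray(n,u,v); return o+d*(z-o[2])/d[2]
def proj(n,p):
    c,f,A=cam(n); q=A.T@(np.array(p)-c["xyz"]); return np.array([c["cx"]-f*q[0]/q[2],c["cy"]+f*q[1]/q[2]])
def crop(n,x0,y0,w,h,s,out,img=None):
    im=robot.grab_frame(n) if img is None else img
    cv2.imwrite(out,cv2.resize(im[y0:y0+h,x0:x0+w],None,fx=s,fy=s,interpolation=cv2.INTER_CUBIC)); return im
def st():
    s=robot.state(); a=R.from_quat(s["tcp_rot"]).as_matrix()
    print("t",round(s["clock"],2),"tcp",s["ee_pos"].round(4),"yaw of tool y",round(np.arctan2(a[1,1],a[0,1]),3),"grip",round(s["grip_width"],3),round(s["finger_force"],1),"F",s["ft_force"].round(1)); return s,a
def go(p,yaw=None):
    "units for moving TCP to p with tool-y yaw (mod pi)"
    s,a=st(); d=a.T@(np.array(p)-s["ee_pos"])
    print("linear",(d/.25).round(3),"rows",np.ceil(np.linalg.norm(d)/.0417))
    if yaw is not None:
        e=-(yaw-np.arctan2(a[1,1],a[0,1])); e=(e+np.pi/2)%np.pi-np.pi/2
        print("spin",(e/1.5).round(3),"rows",np.ceil(abs(e)/.125),"q6",s["q"][5].round(2))
E
python3 - <<'E'
from h import *
im=cv2.imread("pics/top0.png"); crop("top",200,140,208,112,3.8,"pics/c0.png",im)
im=cv2.imread("pics/side0.png"); crop("side",190,170,220,140,3.6,"pics/c1.png",im)
E
```

```text
(no output)
```

View pics/c0.png

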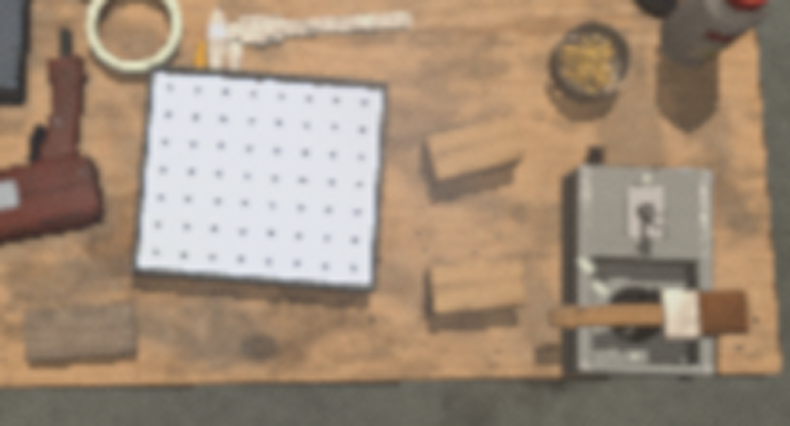

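View pics/c1.png

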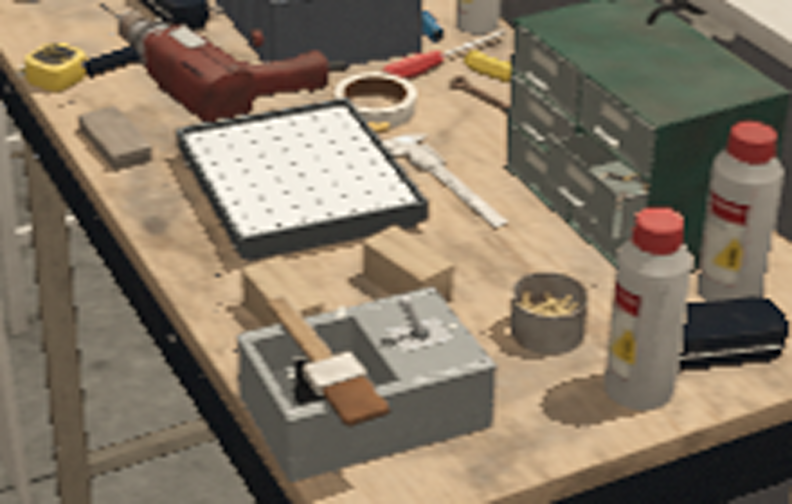

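```bash
python3 - <<'E'
from h import *
T={"bed":(.03,[(153,72),(384,88),(373,287),(136,270)]),"up":(.045,[(426,142),(508,122),(520,158),(430,180)]),"low":(.045,[(428,268),(521,262),(521,303),(430,314)]),
"board":(.022,[(28,307),(135,300),(136,352),(26,362)]),"box":(.072,[(582,168),(712,170),(714,372),(578,372)]),"brush":(.083,[(552,318),(748,312)]),"bat":(.11,[(647,208)])}
for k,(z,l) in T.items():
    P=np.array([onz("top",(x+.5)/3.8-.5+200,(y+.5)/3.8-.5+140,z)[:2] for x,y in l])
    print(k,P.mean(0).round(4)); print(P.round(3).tolist())
    for i in range(len(P)-1):
        d=P[i+1]-P[i]; print("   len",np.linalg.norm(d).round(3),"ang",np.arctan2(d[1],d[0]).round(3))
E
```

```text
bed [ 0.5866 -0.0349]
[[0.698, 0.072], [0.676, -0.16], [0.475, -0.142], [0.497, 0.091]]
   len 0.233 ang -1.664
   len 0.201 ang 3.051
   len 0.235 ang 1.478
up [ 0.6074 -0.2422]
[[0.617, -0.198], [0.635, -0.28], [0.599, -0.29], [0.579, -0.201]]
   len 0.084 ang -1.349
   len 0.038 ang -2.873
   len 0.092 ang 1.792
low [ 0.4722 -0.2399]
[[0.491, -0.195], [0.496, -0.286], [0.455, -0.284], [0.446, -0.195]]
   len 0.091 ang -1.526
   len 0.04 ang 3.091
   len 0.089 ang 1.671
board [0.4392 0.1467]
[[0.463, 0.199], [0.468, 0.093], [0.417, 0.093], [0.409, 0.201]]
   len 0.106 ang -1.525
   len 0.051 ang -3.134
   len 0.109 ang 1.642
box [ 0.4828 -0.3997]
[[0.583, -0.344], [0.578, -0.469], [0.384, -0.457], [0.386, -0.329]]
   len 0.125 ang -1.608
   len 0.194 ang 3.082
   len 0.128 ang 1.551
brush [ 0.4383 -0.3971]
[[0.437, -0.305], [0.439, -0.489]]
   len 0.185 ang -1.56
bat [ 0.5364 -0.3931]
[[0.536, -0.393]]
```

The measurement shows three pieces: a board at (0.439,0.147) and blocks at (0.472,-0.240) and (0.607,-0.242). The bed is at (0.587,-0.035) with yaw -0.09. The board goes first because it lies on the brush's free place.

```bash
python3 - <<'E'
from h import *
go([.439,.147,.10],.06)
E
```

```text
t 0.1 tcp [0.2317 0.5531 0.2306] yaw of tool y 1.174 grip 0.996 0.0 F [-0.5 -0.2  0.1]
linear [-1.393 -1.177  0.523] rows 12.0
spin 0.743 rows 9.0 q6 1.35
```

```bash
python3 -m handwheel '[{"linear":[-0.7,-0.59,0.1],"spin":0.6},{"linear":[-0.7,-0.59,0.1],"spin":0.6},{"linear":[-0.7,-0.59,0.1],"spin":0.6},{"linear":[-0.7,-0.59,0.1],"spin":0.6},{"linear":[-0.7,-0.59,0.1],"spin":0.6},{"linear":[-0.7,-0.59,0.1],"spin":0.6},{"linear":[-0.7,-0.59,0.1],"spin":0.6},{"linear":[-0.7,-0.59,0.1],"spin":0.6}]' -1; python3 - <<'E'
from h import *
go([.439,.147,.10],.06)
E
```

```text
clock: 0.77
ee_pos: [0.3368, 0.3485, 0.2059]
tcp_rot: [0.607, 0.794, -0.0, -0.0]
ft_force: [0.5, -0.2, 0.3]
grip_width: 0.997
finger_force: 0.0
t 0.77 tcp [0.3368 0.3485 0.2059] yaw of tool y 0.265 grip 0.997 0.0 F [ 0.5 -0.2  0.3]
linear [-0.885  0.183  0.424] rows 6.0
spin 0.137 rows 2.0 q6 1.84
```

```bash
python3 -m handwheel '[{"linear":[-0.88,0.18,0.42],"spin":0.14},{"linear":[-0.88,0.18,0.42],"spin":0.14},{"linear":[-0.88,0.18,0.42],"spin":0.14},{"linear":[-0.88,0.18,0.42],"spin":0.14},{"linear":[-0.88,0.18,0.42],"spin":0.14},{"linear":[-0.88,0.18,0.42],"spin":0.14},{"linear":[-0.88,0.18,0.42],"spin":0.14},{"linear":[-0.88,0.18,0.42],"spin":0.14}]'; python3 - <<'E'
from h import *
go([.439,.147,-.001],.06)
crop("side",150,130,150,110,4,"pics/s1.png")
E
```

```text
clock: 1.43
ee_pos: [0.4388, 0.1492, 0.1002]
tcp_rot: [0.684, 0.729, -0.001, -0.001]
ft_force: [-0.2, -0.3, -0.6]
grip_width: 1.0
finger_force: 0.0
t 1.43 tcp [0.4388 0.1492 0.1002] yaw of tool y 0.064 grip 1.0 0.0 F [-0.2 -0.3 -0.6]
linear [-0.009  0.001  0.405] rows 3.0
spin 0.003 rows 1.0 q6 1.55
```

View pics/s1.png

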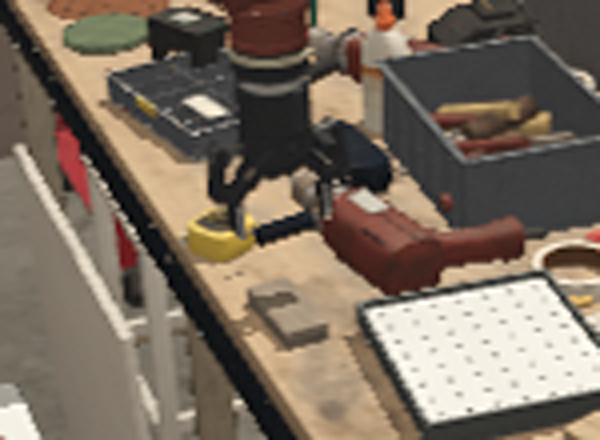

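The gripper stands above the board and clear of the drill. Descending and gripping.

```bash
python3 -m handwheel '[{"linear":[-0.01,0,0.15],"spin":0},{"linear":[-0.01,0,0.25],"spin":0},{"linear":[-0.01,0,0.33],"spin":0},{"linear":[-0.01,0,0.38],"spin":0},{"linear":[-0.01,0,0.4],"spin":0},{"linear":[-0.01,0,0.4],"spin":0},{"linear":[-0.01,0,0.4],"spin":0}]' -1; python3 -m handwheel '[{"linear":[0,0,0],"spin":0},{"linear":[0,0,0],"spin":0},{"linear":[0,0,0],"spin":0},{"linear":[0,0,0],"spin":0},{"linear":[0,0,0],"spin":0},{"linear":[0,0,0],"spin":0},{"linear":[0,0,0],"spin":0},{"linear":[0,0,0],"spin":0}]' 1 60
```

```text
clock: 2.07
ee_pos: [0.4397, 0.1486, 0.0023]
tcp_rot: [0.683, 0.73, 0.0, 0.0]
ft_force: [-1.1, 0.0, 0.1]
grip_width: 0.996
finger_force: 0.0
clock: 2.73
ee_pos: [0.4402, 0.1477, 0.0025]
tcp_rot: [0.684, 0.729, 0.001, 0.001]
ft_force: [-0.5, 1.3, 5.9]
grip_width: 0.569
finger_force: 63.0
```

```bash
python3 -m handwheel '[{"linear":[0,0,-0.1],"spin":0},{"linear":[0,0,-0.25],"spin":0},{"linear":[0,0,-0.35],"spin":0},{"linear":[0,0,-0.4],"spin":0},{"linear":[0,0,-0.4],"spin":0},{"linear":[0,0,-0.4],"spin":0}]'; python3 - <<'E'
from h import *
go([.591,.015,.10],-.09)
E
```

```text
clock: 3.23
ee_pos: [0.4396, 0.1476, 0.1011]
tcp_rot: [0.684, 0.729, 0.0, 0.0]
ft_force: [-0.2, -0.8, -0.8]
grip_width: 0.574
finger_force: 62.3
t 3.23 tcp [0.4396 0.1476 0.1011] yaw of tool y 0.064 grip 0.574 62.3 F [-0.2 -0.8 -0.8]
linear [-0.568  0.571  0.005] rows 5.0
spin 0.103 rows 2.0 q6 1.55
```

```bash
python3 -m handwheel '[{"linear":[-0.16,0,0],"spin":0},{"linear":[-0.32,0,0],"spin":0},{"linear":[-0.45,0.1,0],"spin":0.05},{"linear":[-0.57,0.2,0],"spin":0.1},{"linear":[-0.57,0.34,0],"spin":0.1},{"linear":[-0.57,0.48,0],"spin":0.1},{"linear":[-0.57,0.57,0],"spin":0.1},{"linear":[-0.57,0.57,0],"spin":0.1}]'; python3 - <<'E'
from h import *
go([.591,.015,.034],-.09)
E
```

```text
clock: 3.9
ee_pos: [0.5923, 0.0143, 0.0976]
tcp_rot: [0.737, 0.676, -0.001, -0.001]
ft_force: [-0.1, 0.5, -0.4]
grip_width: 0.574
finger_force: 62.4
t 3.9 tcp [0.5923 0.0143 0.0976] yaw of tool y -0.087 grip 0.574 62.4 F [-0.1  0.5 -0.4]
linear [ 0.002 -0.005  0.254] rows 2.0
spin 0.002 rows 1.0 q6 1.46
```

```bash
python3 -m handwheel '[{"linear":[0,0,0.08],"spin":0},{"linear":[0,0,0.16],"spin":0},{"linear":[0,0,0.2],"spin":0},{"linear":[0,0,0.23],"spin":0},{"linear":[0,0,0.25],"spin":0},{"linear":[0,0,0.26],"spin":0},{"linear":[0,0,0.26],"spin":0},{"linear":[0,0,0.26],"spin":0}]'
```

```text
clock: 4.57
ee_pos: [0.591, 0.0145, 0.0371]
tcp_rot: [0.737, 0.676, 0.0, 0.0]
ft_force: [0.6, 0.3, 0.2]
grip_width: 0.571
finger_force: 62.4
```

```bash
python3 -m handwheel '[{"linear":[0,0,0.01],"spin":0},{"linear":[0,0,0.016],"spin":0},{"linear":[0,0,0.016],"spin":0},{"linear":[0,0,0.016],"spin":0}]'; python3 -m handwheel '[{"linear":[0,0,0],"spin":0},{"linear":[0,0,0],"spin":0},{"linear":[0,0,0],"spin":0},{"linear":[0,0,0],"spin":0},{"linear":[0,0,-0.1],"spin":0},{"linear":[0,0,-0.2],"spin":0},{"linear":[0,0,-0.36],"spin":0},{"linear":[0,0,-0.4],"spin":0}]' -1; python3 - <<'E'
from h import *
go([.472,-.240,.11],.08)
E
```

```text
clock: 4.9
ee_pos: [0.5909, 0.0145, 0.0326]
tcp_rot: [0.737, 0.676, 0.0, 0.0]
ft_force: [1.5, -0.1, 0.8]
grip_width: 0.57
finger_force: 62.4
clock: 5.57
ee_pos: [0.5928, 0.0141, 0.1383]
tcp_rot: [0.737, 0.676, 0.002, 0.003]
ft_force: [1.9, 0.8, 1.2]
grip_width: 1.0
finger_force: 0.0
t 5.57 tcp [0.5928 0.0141 0.1383] yaw of tool y -0.086 grip 1.0 0.0 F [1.9 0.8 1.2]
linear [-1.054 -0.395  0.111] rows 7.0
spin -0.111 rows 2.0 q6 1.46
```

Look from the top at the blocks (the arm has moved off) while heading to the lower block.

```bash
python3 -m handwheel '[{"linear":[-0.16,-0.06,0],"spin":0},{"linear":[-0.32,-0.12,0],"spin":-0.05},{"linear":[-0.48,-0.18,0],"spin":-0.11},{"linear":[-0.64,-0.24,0],"spin":-0.11},{"linear":[-0.8,-0.3,0],"spin":-0.11},{"linear":[-0.95,-0.38,0],"spin":-0.11},{"linear":[-1,-0.4,0],"spin":-0.11},{"linear":[-1,-0.4,0],"spin":-0.11}]'; python3 - <<'E'
from h import *
go([.472,-.240,.012],.08)
crop("top",200,140,208,112,3.8,"pics/c2.png")
E
```

```text
clock: 6.23
ee_pos: [0.4678, -0.2295, 0.1325]
tcp_rot: [0.68, 0.733, -0.0, 0.0]
ft_force: [0.1, 0.3, 0.3]
grip_width: 1.004
finger_force: 0.0
t 6.23 tcp [ 0.4678 -0.2295  0.1325] yaw of tool y 0.074 grip 1.004 0.0 F [0.1 0.3 0.3]
linear [-0.042  0.014  0.482] rows 3.0
spin -0.004 rows 1.0 q6 0.79
```

View pics/c2.png

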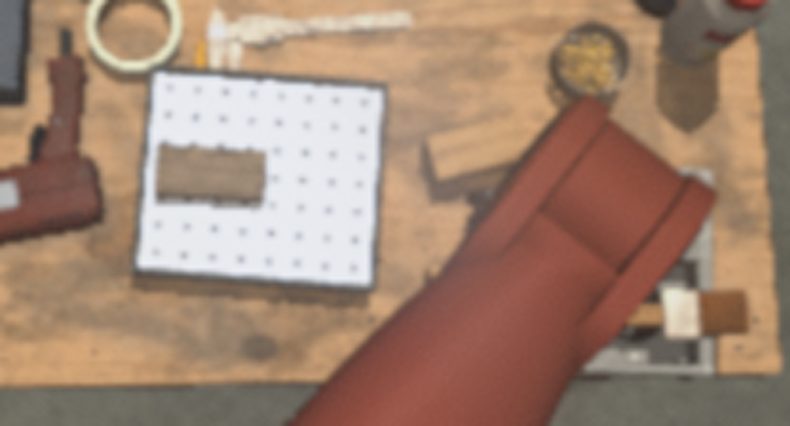

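The board lies on the bed at crop (211,175), and the upper block hasn't moved. Gripping the lower block.

```bash
python3 -m handwheel '[{"linear":[-0.04,0.014,0.15],"spin":0},{"linear":[-0.04,0.014,0.28],"spin":0},{"linear":[-0.04,0.014,0.38],"spin":0},{"linear":[-0.04,0.014,0.44],"spin":0},{"linear":[-0.04,0.014,0.48],"spin":0},{"linear":[-0.04,0.014,0.48],"spin":0},{"linear":[-0.04,0.014,0.48],"spin":0}]' -1; python3 -m handwheel '[{"linear":[0,0,0],"spin":0},{"linear":[0,0,0],"spin":0},{"linear":[0,0,0],"spin":0},{"linear":[0,0,0],"spin":0},{"linear":[0,0,0],"spin":0},{"linear":[0,0,0],"spin":0},{"linear":[0,0,0],"spin":0},{"linear":[0,0,0],"spin":0}]' 1 60;  python3 -m handwheel '[{"linear":[0,0,-0.1],"spin":0},{"linear":[0,0,-0.25],"spin":0},{"linear":[0,0,-0.35],"spin":0},{"linear":[0,0,-0.42],"spin":0},{"linear":[0,0,-0.42],"spin":0},{"linear":[0,0,-0.42],"spin":0}]'; python3 - <<'E'
from h import *
c=np.array([.5866,-.035]);r=np.array([[np.cos(.09),np.sin(.09)],[-np.sin(.09),np.cos(.09)]])
for l in((-.055,-.055),(.05,-.058)): print(c+r@np.array(l))
go([*(c+r@np.array([-.055,-.055])),.11],-.09)
E
```

```text
clock: 6.87
ee_pos: [0.4742, -0.2352, 0.0127]
tcp_rot: [0.678, 0.735, 0.0, 0.0]
ft_force: [-0.0, 0.5, -0.2]
grip_width: 0.998
finger_force: 0.0
clock: 7.53
ee_pos: [0.4746, -0.2362, 0.0136]
tcp_rot: [0.679, 0.734, 0.0, 0.001]
ft_force: [0.4, 0.1, 6.3]
grip_width: 0.517
finger_force: 62.4
clock: 8.03
ee_pos: [0.4744, -0.2362, 0.1182]
tcp_rot: [0.679, 0.734, 0.0, 0.001]
ft_force: [-0.4, 1.2, -1.2]
grip_width: 0.515
finger_force: 61.5
[ 0.52687928 -0.08483408]
[ 0.63118468 -0.09725919]
t 8.03 tcp [ 0.4744 -0.2362  0.1182] yaw of tool y 0.079 grip 0.515 61.5 F [-0.4  1.2 -1.2]
linear [0.587 0.257 0.032] rows 4.0
spin 0.113 rows 2.0 q6 0.78
```

```bash
python3 -m handwheel '[{"linear":[0.12,0.05,0],"spin":0},{"linear":[0.26,0.12,0],"spin":0.05},{"linear":[0.4,0.18,0],"spin":0.11},{"linear":[0.5,0.22,0],"spin":0.11},{"linear":[0.58,0.255,0],"spin":0.11},{"linear":[0.585,0.257,0],"spin":0.11},{"linear":[0.585,0.257,0],"spin":0.11}]'; python3 - <<'E'
from h import *
go([.527,-.085,.044],-.09)
E
```

```text
clock: 8.62
ee_pos: [0.5256, -0.0834, 0.1156]
tcp_rot: [0.736, 0.677, -0.001, -0.001]
ft_force: [-1.1, 0.0, -0.6]
grip_width: 0.519
finger_force: 61.5
t 8.62 tcp [ 0.5256 -0.0834  0.1156] yaw of tool y -0.084 grip 0.519 61.5 F [-1.1  0.  -0.6]
linear [-0.006  0.007  0.286] rows 2.0
spin 0.004 rows 1.0 q6 1.25
```

```bash
python3 -m handwheel '[{"linear":[0,0.005,0.1],"spin":0},{"linear":[0,0.005,0.18],"spin":0},{"linear":[0,0.005,0.24],"spin":0},{"linear":[0,0.005,0.27],"spin":0},{"linear":[0,0.005,0.285],"spin":0},{"linear":[0,0.005,0.29],"spin":0},{"linear":[0,0.005,0.29],"spin":0}]'
```

```text
clock: 9.2
ee_pos: [0.5277, -0.0854, 0.0451]
tcp_rot: [0.737, 0.676, 0.0, 0.0]
ft_force: [-0.2, -0.1, -0.9]
grip_width: 0.519
finger_force: 61.6
```

```bash
python3 -m handwheel '[{"linear":[0,0,0.005],"spin":0},{"linear":[0,0,0.005],"spin":0}]'; python3 -m handwheel '[{"linear":[0,0,0],"spin":0},{"linear":[0,0,0],"spin":0},{"linear":[0,0,0],"spin":0},{"linear":[0,0,0],"spin":0},{"linear":[0,0,-0.1],"spin":0},{"linear":[0,0,-0.2],"spin":0},{"linear":[0,0,-0.36],"spin":0},{"linear":[0,0,-0.36],"spin":0}]' -1; python3 - <<'E'
from h import *
crop("top",200,140,208,112,3.8,"pics/c3.png")
go([.607,-.242,.12],.22)
E
```

```text
clock: 9.37
ee_pos: [0.5281, -0.0852, 0.0443]
tcp_rot: [0.737, 0.676, 0.0, 0.001]
ft_force: [-1.2, 0.4, -0.4]
grip_width: 0.518
finger_force: 61.6
clock: 10.03
ee_pos: [0.5306, -0.0861, 0.1411]
tcp_rot: [0.737, 0.676, 0.002, 0.004]
ft_force: [1.8, -0.4, 0.8]
grip_width: 0.997
finger_force: 0.0
t 10.08 tcp [ 0.5301 -0.0859  0.1381] yaw of tool y -0.086 grip 1.0 0.0 F [ 1.  -1.5 -0.1]
linear [-0.596  0.36   0.076] rows 5.0
spin -0.204 rows 3.0 q6 1.25
```

View pics/c3.png

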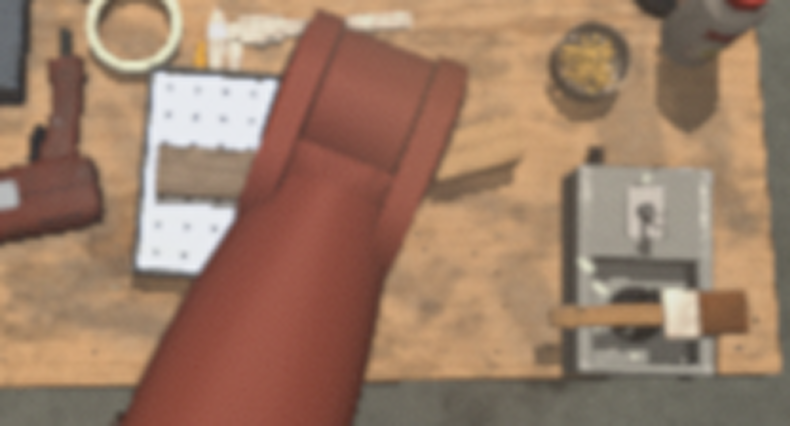

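The shadow at crop (475,180) shows the upper block is still in its place. Moving over it and checking from the side.

```bash
python3 -m handwheel '[{"linear":[-0.14,0.08,0],"spin":0},{"linear":[-0.28,0.16,0],"spin":-0.08},{"linear":[-0.42,0.25,0],"spin":-0.16},{"linear":[-0.55,0.33,0],"spin":-0.2},{"linear":[-0.6,0.36,0],"spin":-0.2},{"linear":[-0.6,0.36,0.04],"spin":-0.2},{"linear":[-0.6,0.36,0.04],"spin":-0.2}]'; python3 - <<'E'
from h import *
crop("side",210,180,160,120,4.5,"pics/s2.png")
go([.607,-.242,.013],.22)
for x in(.607-.0225,.607+.0225): print(proj("side",[x,-.242,.045]))
E
```

```text
clock: 10.67
ee_pos: [0.6032, -0.2419, 0.1203]
tcp_rot: [0.628, 0.778, -0.0, -0.002]
ft_force: [-0.7, 0.2, -1.5]
grip_width: 1.001
finger_force: 0.0
t 10.72 tcp [ 0.6031 -0.2409  0.1211] yaw of tool y 0.214 grip 1.0 0.0 F [-0.8  0.6 -0.9]
linear [-0.009  0.015  0.432] rows 3.0
spin -0.004 rows 1.0 q6 0.78
[295.8791344  240.24618546]
[306.87253218 237.22307145]
```

View pics/s2.png

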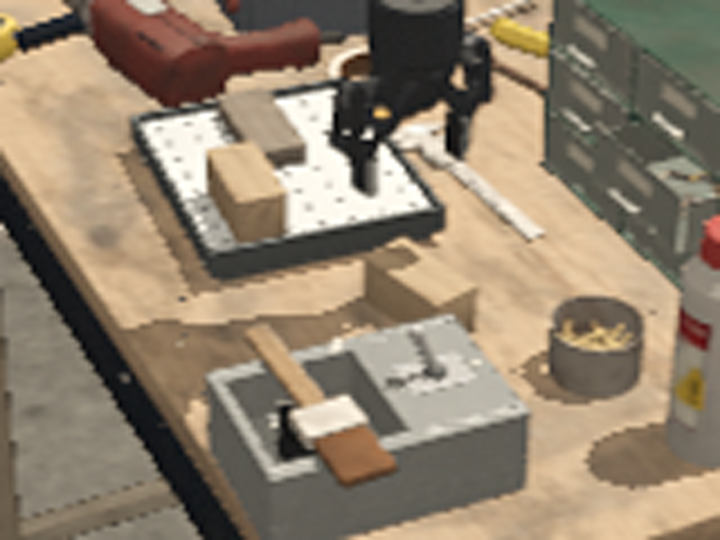

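The side view shows the board and first block lying on the bed, and the upper block under the gripper where predicted, at crop (415,268). Descending.

```bash
python3 -m handwheel '[{"linear":[-0.005,0.012,0.14],"spin":0},{"linear":[-0.005,0.012,0.25],"spin":0},{"linear":[-0.005,0.012,0.34],"spin":0},{"linear":[-0.005,0.012,0.4],"spin":0},{"linear":[-0.005,0.012,0.43],"spin":0},{"linear":[-0.005,0.012,0.43],"spin":0},{"linear":[-0.005,0.012,0.43],"spin":0}]' -1; python3 -m handwheel '[{"linear":[0,0,0],"spin":0},{"linear":[0,0,0],"spin":0},{"linear":[0,0,0],"spin":0},{"linear":[0,0,0],"spin":0},{"linear":[0,0,0],"spin":0},{"linear":[0,0,0],"spin":0},{"linear":[0,0,0],"spin":0},{"linear":[0,0,0],"spin":0}]' 1 60;  python3 -m handwheel '[{"linear":[0,0,-0.1],"spin":0},{"linear":[0,0,-0.25],"spin":0},{"linear":[0,0,-0.35],"spin":0},{"linear":[0,0,-0.42],"spin":0},{"linear":[0,0,-0.42],"spin":0},{"linear":[0,0,-0.42],"spin":0}]'; python3 - <<'E'
from h import *
go([.634,-.097,.11],-.09)
E
```

```text
clock: 11.3
ee_pos: [0.6076, -0.2419, 0.0168]
tcp_rot: [0.627, 0.779, 0.0, 0.0]
ft_force: [0.5, 0.0, -0.1]
grip_width: 1.003
finger_force: 0.0
clock: 11.97
ee_pos: [0.6084, -0.2432, 0.0175]
tcp_rot: [0.628, 0.779, 0.0, 0.001]
ft_force: [-0.3, 1.0, 7.0]
grip_width: 0.518
finger_force: 62.4
clock: 12.47
ee_pos: [0.6081, -0.2431, 0.1219]
tcp_rot: [0.628, 0.779, 0.0, 0.001]
ft_force: [-0.1, 0.4, -1.5]
grip_width: 0.513
finger_force: 61.6
t 12.47 tcp [ 0.6081 -0.2431  0.1219] yaw of tool y 0.214 grip 0.513 61.6 F [-0.1  0.4 -1.5]
linear [0.549 0.225 0.047] rows 4.0
spin 0.203 rows 3.0 q6 0.78
```

```bash
python3 -m handwheel '[{"linear":[0.12,0.05,0],"spin":0},{"linear":[0.26,0.11,0],"spin":0.06},{"linear":[0.38,0.16,0],"spin":0.14},{"linear":[0.48,0.2,0],"spin":0.2},{"linear":[0.55,0.225,0],"spin":0.2},{"linear":[0.55,0.225,0],"spin":0.2},{"linear":[0.55,0.225,0],"spin":0.2}]'; python3 -m handwheel '[{"linear":[0,0,0.1],"spin":0},{"linear":[0,0,0.18],"spin":0},{"linear":[0,0,0.23],"spin":0},{"linear":[0,0,0.26],"spin":0},{"linear":[0,0,0.275],"spin":0},{"linear":[0,0,0.28],"spin":0},{"linear":[0,0,0.28],"spin":0},{"linear":[0,0,0.28],"spin":0}]'
```

```text
clock: 13.05
ee_pos: [0.6324, -0.0951, 0.119]
tcp_rot: [0.736, 0.677, -0.001, -0.001]
ft_force: [-0.5, -0.8, -1.9]
grip_width: 0.512
finger_force: 61.7
clock: 13.72
ee_pos: [0.6339, -0.0967, 0.0521]
tcp_rot: [0.737, 0.676, 0.0, 0.001]
ft_force: [-0.3, 0.2, -1.0]
grip_width: 0.514
finger_force: 61.7
```

Next: lower 4 mm, release, then go up and toward the box (brush balance point about y=-0.42).

```bash
python3 -m handwheel '[{"linear":[0,0,0.01],"spin":0},{"linear":[0,0,0.018],"spin":0},{"linear":[0,0,0.018],"spin":0},{"linear":[0,0,0.018],"spin":0}]'; python3 -m handwheel '[{"linear":[0,0,0],"spin":0},{"linear":[0,0,0],"spin":0},{"linear":[0,0,0],"spin":0},{"linear":[0,0,0],"spin":0},{"linear":[0,0,-0.1],"spin":0},{"linear":[0,0,-0.2],"spin":0},{"linear":[0,0,-0.36],"spin":0},{"linear":[0,0,-0.5],"spin":0}]' -1; python3 - <<'E'
from h import *
go([.438,-.38,.18],0)
E
```

```text
clock: 14.05
ee_pos: [0.634, -0.0965, 0.0475]
tcp_rot: [0.737, 0.676, 0.0, 0.001]
ft_force: [-0.3, 0.8, 3.6]
grip_width: 0.515
finger_force: 62.1
clock: 14.72
ee_pos: [0.6327, -0.0961, 0.1727]
tcp_rot: [0.737, 0.676, -0.0, -0.001]
ft_force: [0.8, 0.1, 0.5]
grip_width: 1.0
finger_force: 0.0
t 14.72 tcp [ 0.6327 -0.0961  0.1727] yaw of tool y -0.086 grip 1.0 0.0 F [0.8 0.1 0.5]
linear [-1.198 -0.678 -0.029] rows 9.0
spin -0.057 rows 1.0 q6 1.3
```

```bash
python3 -m handwheel '[{"linear":[-0.14,-0.08,0],"spin":0},{"linear":[-0.28,-0.16,0],"spin":-0.06},{"linear":[-0.42,-0.24,0],"spin":-0.06},{"linear":[-0.56,-0.32,0],"spin":-0.06},{"linear":[-0.7,-0.4,0],"spin":-0.06},{"linear":[-0.84,-0.48,0],"spin":-0.06},{"linear":[-0.96,-0.58,0],"spin":-0.06},{"linear":[-1,-0.66,0],"spin":-0.06}]'; python3 - <<'E'
from h import *
im=crop("top",200,140,208,112,3.8,"pics/c4.png")
go([.438,-.420,.12],0.01)
E
```

```text
clock: 15.38
ee_pos: [0.4452, -0.3346, 0.1713]
tcp_rot: [0.707, 0.708, -0.0, 0.0]
ft_force: [-0.3, -0.4, 0.4]
grip_width: 1.003
finger_force: 0.0
t 15.43 tcp [ 0.443  -0.3344  0.1713] yaw of tool y 0.0 grip 1.003 0.0 F [-1.1 -2.2 -0.2]
linear [-0.342 -0.02   0.205] rows 3.0
spin -0.007 rows 1.0 q6 0.69
```

View pics/c4.png

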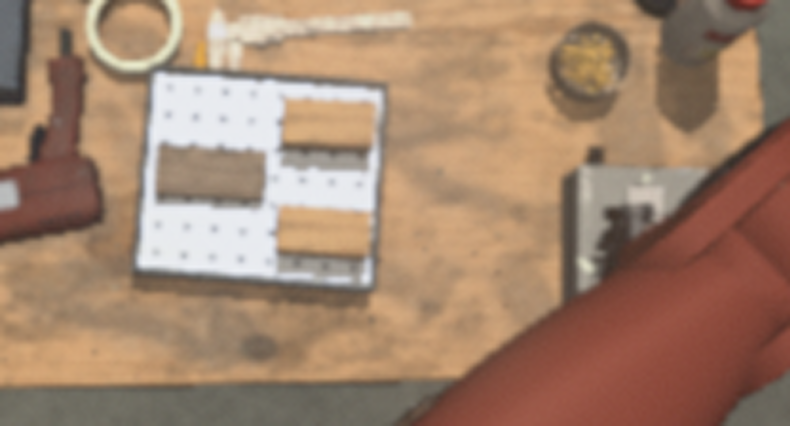

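All three pieces lie flat on the bed, apart from each other: the board at (211,175) and the blocks at (328,125) and (323,230). Next, the brush.

```bash
python3 -m handwheel '[{"linear":[-0.14,-0.01,0],"spin":0},{"linear":[-0.26,-0.02,0.05],"spin":0},{"linear":[-0.34,-0.02,0.15],"spin":0},{"linear":[-0.34,-0.02,0.2],"spin":0},{"linear":[-0.34,-0.02,0.2],"spin":0}]'; python3 - <<'E'
from h import *
crop("side",230,190,140,110,5,"pics/s3.png")
go([.438,-.420,.057],0.01)
E
```

```text
clock: 15.85
ee_pos: [0.4412, -0.4152, 0.1176]
tcp_rot: [0.706, 0.708, 0.001, -0.003]
ft_force: [-1.0, 0.6, -0.3]
grip_width: 0.999
finger_force: 0.0
t 15.9 tcp [ 0.442  -0.4149  0.1197] yaw of tool y 0.004 grip 0.995 0.0 F [-0.1  0.5  1. ]
linear [-0.021 -0.015  0.251] rows 2.0
spin -0.004 rows 1.0 q6 0.6
```

View pics/s3.png

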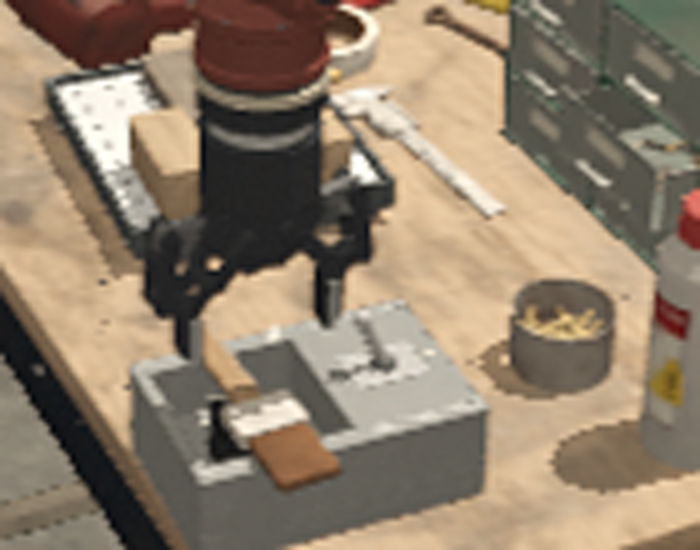

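Fully open fingers (114 mm) wouldn't fit in the 100 mm well. I'll narrow them first, then descend at x=0.440.

```bash
python3 -m handwheel '[{"linear":[-0.02,-0.008,0.05],"spin":0},{"linear":[-0.02,-0.008,0.1],"spin":0},{"linear":[-0.02,-0.008,0.1],"spin":0},{"linear":[-0.02,-0.008,0.1],"spin":0},{"linear":[-0.02,-0.008,0.1],"spin":0},{"linear":[-0.02,-0.008,0.1],"spin":0}]' -0.32; python3 - <<'E'
from h import *
go([.440,-.420,.057],0.01)
E
```

```text
clock: 16.4
ee_pos: [0.4411, -0.4214, 0.0973]
tcp_rot: [0.706, 0.709, -0.0, 0.0]
ft_force: [-0.7, -0.6, 0.1]
grip_width: 0.663
finger_force: 0.0
t 16.4 tcp [ 0.4411 -0.4214  0.0973] yaw of tool y 0.004 grip 0.663 0.0 F [-0.7 -0.6  0.1]
linear [ 0.006 -0.005  0.161] rows 1.0
spin -0.004 rows 1.0 q6 0.59
```

```bash
python3 -m handwheel '[{"linear":[0,-0.005,0.04],"spin":0},{"linear":[0,-0.005,0.08],"spin":0},{"linear":[0,-0.005,0.11],"spin":0},{"linear":[0,-0.005,0.14],"spin":0},{"linear":[0,-0.005,0.155],"spin":0},{"linear":[0,-0.005,0.155],"spin":0},{"linear":[0,-0.005,0.155],"spin":0}]'; python3 -m handwheel '[{"linear":[0,0,0],"spin":0},{"linear":[0,0,0],"spin":0},{"linear":[0,0,0],"spin":0},{"linear":[0,0,0],"spin":0},{"linear":[0,0,0],"spin":0},{"linear":[0,0,0],"spin":0}]' 1 50
```

```text
clock: 16.98
ee_pos: [0.4395, -0.421, 0.0574]
tcp_rot: [0.706, 0.709, 0.0, -0.0]
ft_force: [0.7, 1.1, -0.0]
grip_width: 0.659
finger_force: 0.4
clock: 17.48
ee_pos: [0.4419, -0.4232, 0.0596]
tcp_rot: [0.706, 0.709, 0.0, 0.003]
ft_force: [10.7, -4.6, -0.7]
grip_width: 0.528
finger_force: 52.9
```

```bash
python3 -m handwheel '[{"linear":[0,0,-0.05],"spin":0},{"linear":[0,0,-0.15],"spin":0},{"linear":[0,0,-0.3],"spin":0},{"linear":[0,0,-0.4],"spin":0},{"linear":[0,0,-0.4],"spin":0},{"linear":[0,0,-0.4],"spin":0}]'; python3 - <<'E'
from h import *
go([.432,.13,.15],0.01)
E
```

```text
clock: 17.98
ee_pos: [0.4402, -0.4224, 0.1601]
tcp_rot: [0.706, 0.708, -0.0, 0.002]
ft_force: [-0.9, 1.3, -0.9]
grip_width: 0.522
finger_force: 53.5
t 17.98 tcp [ 0.4402 -0.4224  0.1601] yaw of tool y 0.004 grip 0.522 53.5 F [-0.9  1.3 -0.9]
linear [ 2.21  -0.024  0.033] rows 14.0
spin -0.004 rows 1.0 q6 0.59
```

```bash
python3 -m handwheel '[{"linear":[0.08,0,0],"spin":0},{"linear":[0.2,0,0],"spin":0},{"linear":[0.34,0,0],"spin":0},{"linear":[0.48,0,0],"spin":0},{"linear":[0.62,0,0],"spin":0},{"linear":[0.76,0,0],"spin":0},{"linear":[0.9,-0.01,0],"spin":0},{"linear":[1,-0.01,0],"spin":0}]';python3 -m handwheel '[{"linear":[0.14,0,0],"spin":0},{"linear":[0.28,0,0],"spin":0},{"linear":[0.42,0,0],"spin":0},{"linear":[0.56,0,0],"spin":0},{"linear":[0.7,0,0],"spin":0},{"linear":[0.84,0,0],"spin":0},{"linear":[0.95,-0.01,0],"spin":0},{"linear":[1,-0.01,0],"spin":0}]'; python3 - <<'E'
from h import *
go([.432,.13,.05],0.01)
E
```

```text
clock: 18.65
ee_pos: [0.4348, -0.1684, 0.1563]
tcp_rot: [0.705, 0.709, -0.0, -0.001]
ft_force: [0.5, 0.5, -0.0]
grip_width: 0.532
finger_force: 53.4
clock: 19.32
ee_pos: [0.4311, 0.0816, 0.1565]
tcp_rot: [0.705, 0.709, -0.0, -0.001]
ft_force: [-0.3, -0.5, -1.2]
grip_width: 0.528
finger_force: 53.4
t 19.32 tcp [0.4311 0.0816 0.1565] yaw of tool y 0.006 grip 0.528 53.4 F [-0.3 -0.5 -1.2]
linear [0.193 0.006 0.426] rows 3.0
spin -0.002 rows 1.0 q6 1.45
```

```bash
python3 -m handwheel '[{"linear":[0.1,0,0.14],"spin":0},{"linear":[0.19,0,0.28],"spin":0},{"linear":[0.19,0,0.42],"spin":0},{"linear":[0.19,0,0.52],"spin":0},{"linear":[0.19,0,0.57],"spin":0},{"linear":[0.19,0,0.61],"spin":0},{"linear":[0.19,0,0.62],"spin":0},{"linear":[0.19,0,0.62],"spin":0}]'; python3 -m handwheel '[{"linear":[0,0,0.008],"spin":0},{"linear":[0,0,0.012],"spin":0},{"linear":[0,0,0.012],"spin":0}]'
```

```text
clock: 19.98
ee_pos: [0.4317, 0.1261, 0.0021]
tcp_rot: [0.706, 0.708, -0.0, -0.0]
ft_force: [-0.8, -0.1, -1.0]
grip_width: 0.531
finger_force: 53.4
clock: 20.23
ee_pos: [0.4331, 0.1261, 0.0005]
tcp_rot: [0.706, 0.708, 0.001, 0.0]
ft_force: [0.3, 0.5, -1.0]
grip_width: 0.53
finger_force: 53.4
```

```bash
python3 -m handwheel '[{"linear":[0,0,0.008],"spin":0},{"linear":[0,0,0.012],"spin":0},{"linear":[0,0,0.012],"spin":0}]'; python3 -m handwheel '[{"linear":[0,0,0.006],"spin":0},{"linear":[0,0,0.01],"spin":0},{"linear":[0,0,0.01],"spin":0}]'
```

```text
clock: 20.48
ee_pos: [0.4331, 0.1262, -0.0021]
tcp_rot: [0.706, 0.709, 0.0, 0.001]
ft_force: [-2.6, -0.3, 7.7]
grip_width: 0.53
finger_force: 58.0
clock: 20.73
ee_pos: [0.4332, 0.1262, -0.0023]
tcp_rot: [0.706, 0.709, 0.0, 0.001]
ft_force: [-15.6, -1.5, 37.9]
grip_width: 0.531
finger_force: 73.7
```

```bash
python3 -m handwheel '[{"linear":[0,0,-0.012],"spin":0},{"linear":[0,0,-0.012],"spin":0}]'; python3 -m handwheel '[{"linear":[0,0,0],"spin":0},{"linear":[0,0,0],"spin":0},{"linear":[0,0,0],"spin":0},{"linear":[0,0,0],"spin":0},{"linear":[0,0,-0.05],"spin":0},{"linear":[0,0,-0.15],"spin":0},{"linear":[0,0,-0.3],"spin":0},{"linear":[0,0,-0.45],"spin":0}]' -1; python3 -m handwheel '[{"linear":[0,0,-0.1],"spin":0},{"linear":[-0.14,0,-0.2],"spin":0},{"linear":[-0.28,0,-0.3],"spin":0},{"linear":[-0.42,0,-0.3],"spin":0},{"linear":[-0.56,0,-0.3],"spin":0},{"linear":[-0.7,0,-0.3],"spin":0},{"linear":[-0.84,0,-0.3],"spin":0},{"linear":[-0.96,0,-0.3],"spin":0}]'; python3 - <<'E'
from h import *
im=crop("top",200,140,208,112,3.8,"pics/c5.png"); cv2.imwrite("pics/full5.png",im)
cv2.imwrite("pics/side5.png",robot.grab_frame("side"))
st()
E
```

```text
clock: 20.9
ee_pos: [0.4332, 0.1262, -0.0016]
tcp_rot: [0.706, 0.709, 0.001, 0.001]
ft_force: [-0.2, -0.7, -0.6]
grip_width: 0.531
finger_force: 53.4
clock: 21.57
ee_pos: [0.4311, 0.1262, 0.1101]
tcp_rot: [0.706, 0.709, -0.001, -0.001]
ft_force: [0.8, -0.4, 0.4]
grip_width: 1.002
finger_force: 0.0
clock: 22.23
ee_pos: [0.433, -0.116, 0.1847]
tcp_rot: [0.706, 0.708, 0.0, 0.0]
ft_force: [1.3, 0.5, 0.2]
grip_width: 1.0
finger_force: 0.0
t 22.33 tcp [ 0.4331 -0.1174  0.1844] yaw of tool y -0.001 grip 1.003 0.0 F [-0.8  0.5  0.2]
```

View pics/c5.png

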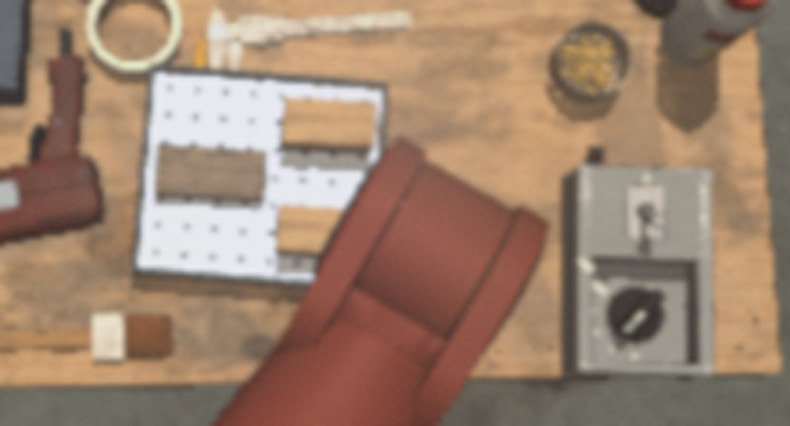

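The brush lies flat on the bench front at crop (90,337), and the knob and toggle are now visible. I'll zoom into the box for the knob angle and the bat.

```bash
python3 - <<'E'
from h import *
im=cv2.imread("pics/full5.png"); a=crop("top",345,178,50,64,9,"pics/b1.png",im)
s=cv2.imread("pics/side5.png"); crop("side",250,240,80,60,7,"pics/b2.png",s)
A=cv2.imread("pics/b1.png");B=cv2.imread("pics/b2.png");H=max(A.shape[0],B.shape[0])
f=cv2.hconcat([cv2.copyMakeBorder(i,0,H-i.shape[0],0,0,0) for i in(A,B)]);print(f.shape)
f=cv2.resize(f,None,fx=.79,fy=.79);print(A.shape);cv2.imwrite("pics/b3.png",f)
E
```

```text
(576, 1010, 3)
(576, 450, 3)
```

View pics/b3.png

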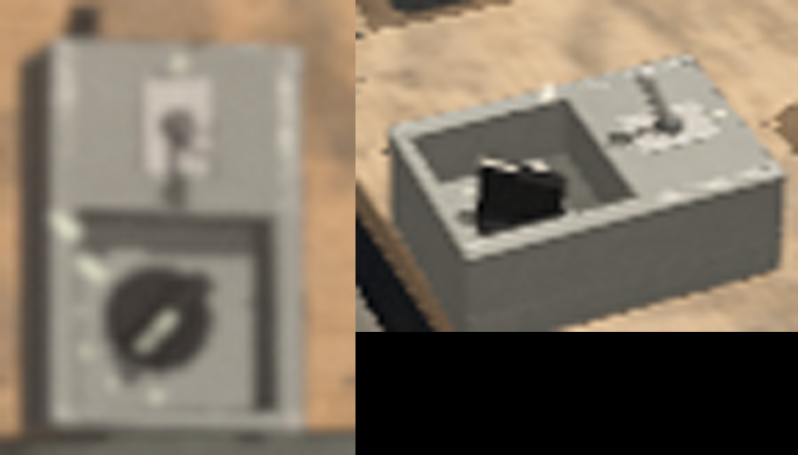

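```bash
python3 - <<'E'
from h import *
P=lambda x,y,z: onz("top",(x/.79+.5)/9-.5+345,(y/.79+.5)/9-.5+178,z)[:2].round(4)
print("box",[P(x,y,.072).tolist() for x,y in((50,42),(302,46),(302,428),(52,426))])
print("disc",P(158,318,.038)); 
for z in(.068,): a=P(178,312,z);b=P(140,350,z);print("pointer line",a,b,np.arctan2(*(b-a)[::-1])); a=P(205,285,z);b=P(127,375,z);print("bar",(a+b)/2,np.arctan2(*(b-a)[::-1]))
for by in(-.03,-.06):
  C=np.array([.4828,-.3997]);ex=np.array([np.cos(by),np.sin(by)]);w=C-.04*ex;p=w+.095*ex
  t=p-.0164*ex
  for n,q in(("well",[*w,.068]),("piv",[*p,.075]),("tip",[*t,.1137])):
    u=proj("top",q);v=proj("side",q); print(by,n,np.round(q,4),((u-[345,178]+.5)*9*.79).round(0),((v-[250,240]+.5)*7*.79+[355,0]).round(0))
E
```

```text
box [[0.5841, -0.3395], [0.5792, -0.4689], [0.3832, -0.4554], [0.3867, -0.3295]]
disc [ 0.443  -0.3956]
pointer line [ 0.4435 -0.3978] [ 0.4245 -0.3773] 2.318238045004032
bar [ 0.43445 -0.39115] 2.3858661447099347
-0.03 well [ 0.4428 -0.3985  0.068 ] [180. 314.] [521. 170.]
-0.03 piv [ 0.5378 -0.4013  0.075 ] [178. 128.] [668. 121.]
-0.03 tip [ 0.5214 -0.4009  0.1137] [200. 148.] [644.  74.]
-0.06 well [ 0.4429 -0.3973  0.068 ] [178. 314.] [520. 169.]
-0.06 piv [ 0.5377 -0.403   0.075 ] [181. 128.] [669. 123.]
-0.06 tip [ 0.5213 -0.402   0.1137] [203. 148.] [645.  76.]
```

The pivot at (0.538,-0.401) projects onto both views, and the knob centre is (0.443,-0.397) with its pointer at about 0.75 rad. For the toggle: shut the fingers, go behind the bat, and push toward +x.

```bash
python3 -m handwheel '[{"linear":[-0.14,0.02,0],"spin":0},{"linear":[-0.28,0.04,0],"spin":0},{"linear":[-0.42,0.06,0],"spin":0},{"linear":[-0.56,0.08,0],"spin":0},{"linear":[-0.7,0.1,0],"spin":0},{"linear":[-0.84,0.12,0],"spin":0},{"linear":[-0.94,0.13,0],"spin":0},{"linear":[-1,0.13,0],"spin":0}]' 1 40;python3 -m handwheel '[{"linear":[-0.09,0,0],"spin":0},{"linear":[-0.12,0,0.1],"spin":0},{"linear":[-0.12,0,0.1],"spin":0},{"linear":[-0.12,0,0.1],"spin":0}]'; python3 - <<'E'
from h import *
go([.470,-.401,.101],-.045)
E
```

```text
clock: 23.0
ee_pos: [0.467, -0.3657, 0.1839]
tcp_rot: [0.706, 0.708, 0.0, -0.0]
ft_force: [0.8, 0.3, -0.6]
grip_width: -0.003
finger_force: 0.0
clock: 23.33
ee_pos: [0.4664, -0.3922, 0.1582]
tcp_rot: [0.706, 0.708, 0.0, -0.002]
ft_force: [0.3, -0.1, 0.9]
grip_width: -0.005
finger_force: 0.0
t 23.33 tcp [ 0.4664 -0.3922  0.1582] yaw of tool y 0.004 grip -0.005 0.0 F [ 0.3 -0.1  0.9]
linear [-0.036  0.015  0.228] rows 2.0
spin 0.033 rows 1.0 q6 0.65
```

```bash
python3 -m handwheel '[{"linear":[-0.035,0.015,0.1],"spin":0.03},{"linear":[-0.035,0.015,0.18],"spin":0.03},{"linear":[-0.035,0.015,0.228],"spin":0.03},{"linear":[-0.035,0.015,0.228],"spin":0.03},{"linear":[-0.035,0.015,0.228],"spin":0.03}]'; python3 -m handwheel '[{"linear":[0,0.03,0],"spin":0},{"linear":[0,0.06,0],"spin":0},{"linear":[0,0.09,0],"spin":0},{"linear":[0,0.12,0],"spin":0},{"linear":[0,0.15,0],"spin":0},{"linear":[0,0.17,0],"spin":0},{"linear":[0,0.17,0],"spin":0},{"linear":[0,0.17,0],"spin":0}]'
```

```text
clock: 23.75
ee_pos: [0.4708, -0.4015, 0.1034]
tcp_rot: [0.721, 0.693, 0.0, -0.0]
ft_force: [-1.1, 0.7, 0.2]
grip_width: -0.002
finger_force: 0.0
clock: 24.42
ee_pos: [0.5135, -0.404, 0.1025]
tcp_rot: [0.721, 0.693, 0.0, -0.0]
ft_force: [-0.2, 0.2, 0.2]
grip_width: -0.001
finger_force: 0.0
```

```bash
python3 -m handwheel '[{"linear":[0,0.015,0],"spin":0},{"linear":[0,0.03,0],"spin":0},{"linear":[0,0.045,0],"spin":0},{"linear":[0,0.058,0],"spin":0},{"linear":[0,0.058,0],"spin":0},{"linear":[0,0.058,0],"spin":0}]';python3 -m handwheel '[{"linear":[0,-0.05,0],"spin":0},{"linear":[0,-0.1,0],"spin":0},{"linear":[0,-0.2,-0.05],"spin":0},{"linear":[0,-0.3,-0.2],"spin":0},{"linear":[0,-0.3,-0.3],"spin":0},{"linear":[0,-0.3,-0.3],"spin":0}]' -0.3; python3 - <<'E'
from h import *
im=robot.grab_frame("side"); crop("side",250,230,90,70,7,"pics/b4.png",im)
go([.443,-.397,.11],.78)
for by in(.4,-.4):print((( proj("side",[.538+.042*np.sin(by),-.4015,.075+.042*np.cos(by)])-[250,230])*7).round())
E
```

```text
clock: 24.92
ee_pos: [0.5278, -0.4047, 0.1027]
tcp_rot: [0.721, 0.693, 0.0, -0.0]
ft_force: [0.1, -0.7, -0.8]
grip_width: -0.001
finger_force: 0.0
clock: 25.42
ee_pos: [0.4531, -0.4039, 0.1845]
tcp_rot: [0.722, 0.692, -0.001, 0.004]
ft_force: [0.8, -2.0, 1.7]
grip_width: 0.65
finger_force: 0.0
t 25.47 tcp [ 0.4533 -0.4034  0.1818] yaw of tool y -0.042 grip 0.651 0.0 F [ 0.6  0.8 -1.2]
linear [ 0.025 -0.043  0.287] rows 2.0
spin -0.548 rows 7.0 q6 0.67
[427. 143.]
[364. 161.]
```

View pics/b4.png

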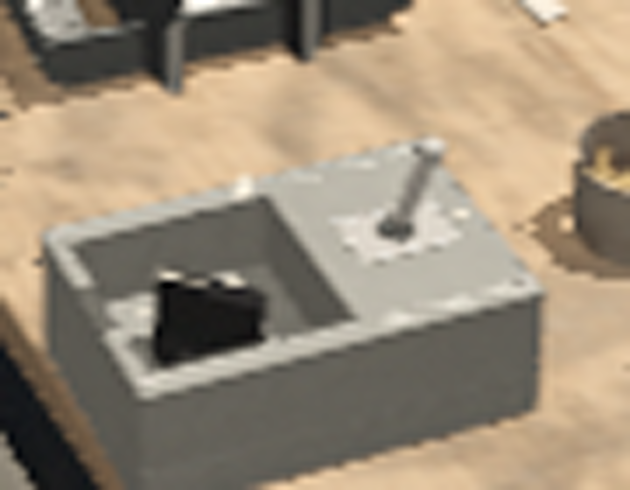

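The bat now leans away from the knob, with its tip at (430,148) as predicted for "on". Next, the knob.

```bash
python3 -m handwheel '[{"linear":[0.025,-0.043,0],"spin":-0.08},{"linear":[0.025,-0.043,0],"spin":-0.16},{"linear":[0.025,-0.043,0],"spin":-0.24},{"linear":[0.025,-0.043,0],"spin":-0.32},{"linear":[0.025,-0.043,0.05],"spin":-0.4},{"linear":[0.025,-0.043,0.15],"spin":-0.48},{"linear":[0.025,-0.043,0.25],"spin":-0.55},{"linear":[0.025,-0.043,0.28],"spin":-0.55}]' 0.18; python3 - <<'E'
from h import *
go([.443,-.397,.043],.78)
E
```

```text
clock: 26.13
ee_pos: [0.441, -0.3929, 0.1028]
tcp_rot: [0.381, 0.925, 0.002, -0.003]
ft_force: [-0.3, 1.2, -1.6]
grip_width: 0.409
finger_force: 0.0
t 26.13 tcp [ 0.441  -0.3929  0.1028] yaw of tool y 0.789 grip 0.409 0.0 F [-0.3  1.2 -1.6]
linear [-0.019 -0.006  0.239] rows 2.0
spin 0.006 rows 1.0 q6 -0.17
```

```bash
python3 -m handwheel '[{"linear":[-0.01,-0.005,0.05],"spin":0},{"linear":[-0.01,-0.005,0.1],"spin":0},{"linear":[-0.01,-0.005,0.15],"spin":0},{"linear":[-0.01,-0.005,0.19],"spin":0},{"linear":[-0.01,-0.005,0.22],"spin":0},{"linear":[-0.01,-0.005,0.235],"spin":0},{"linear":[-0.01,-0.005,0.235],"spin":0},{"linear":[-0.01,-0.005,0.235],"spin":0}]'; python3 -m handwheel '[{"linear":[0,0,0],"spin":0},{"linear":[0,0,0],"spin":0},{"linear":[0,0,0],"spin":0},{"linear":[0,0,0],"spin":0},{"linear":[0,0,0],"spin":0},{"linear":[0,0,0],"spin":0}]' 1 25; python3 - <<'E'
from h import *
go([.443,-.397,.043],-.67)
E
```

```text
clock: 26.8
ee_pos: [0.4433, -0.3978, 0.0493]
tcp_rot: [0.383, 0.924, -0.0, 0.0]
ft_force: [-0.3, 0.3, 0.1]
grip_width: 0.411
finger_force: 0.0
clock: 27.3
ee_pos: [0.4436, -0.3979, 0.0499]
tcp_rot: [0.383, 0.924, -0.0, 0.001]
ft_force: [0.4, 1.4, 6.4]
grip_width: 0.155
finger_force: 28.6
t 27.3 tcp [ 0.4436 -0.3979  0.0499] yaw of tool y 0.784 grip 0.155 28.6 F [0.4 1.4 6.4]
linear [0.004 0.001 0.028] rows 1.0
spin 0.969 rows 12.0 q6 -0.16
```

```bash
python3 -m handwheel '[{"linear":[0,0,0],"spin":0.05},{"linear":[0,0,0],"spin":0.11},{"linear":[0,0,0],"spin":0.17},{"linear":[0,0,0],"spin":0.23},{"linear":[0,0,0],"spin":0.3},{"linear":[0,0,0],"spin":0.37},{"linear":[0,0,0],"spin":0.44},{"linear":[0,0,0],"spin":0.5}]'; python3 -m handwheel '[{"linear":[0,0,0],"spin":0.07},{"linear":[0,0,0],"spin":0.14},{"linear":[0,0,0],"spin":0.21},{"linear":[0,0,0],"spin":0.28},{"linear":[0,0,0],"spin":0.35},{"linear":[0,0,0],"spin":0.42},{"linear":[0,0,0],"spin":0.48},{"linear":[0,0,0],"spin":0.48}]'; python3 - <<'E'
from h import *
go([.443,-.397,.05],-.685)
E
```

```text
clock: 27.97
ee_pos: [0.4438, -0.3979, 0.0499]
tcp_rot: [0.697, 0.717, 0.0, 0.001]
ft_force: [2.1, 1.9, 5.6]
grip_width: 0.154
finger_force: 28.5
clock: 28.63
ee_pos: [0.444, -0.3979, 0.0499]
tcp_rot: [0.905, 0.426, 0.001, 0.001]
ft_force: [2.8, 2.1, 5.8]
grip_width: 0.155
finger_force: 28.5
t 28.63 tcp [ 0.444  -0.3979  0.0499] yaw of tool y -0.69 grip 0.155 28.5 F [2.8 2.1 5.8]
linear [ 0.    -0.005 -0.   ] rows 1.0
spin -0.003 rows 1.0 q6 1.31
```

Release, rise, and move away to look.

```bash
python3 -m handwheel '[{"linear":[0,0,0],"spin":0},{"linear":[0,0,0],"spin":0},{"linear":[0,0,0],"spin":0},{"linear":[0,0,0],"spin":0},{"linear":[0,0,-0.08],"spin":0},{"linear":[0,0,-0.2],"spin":0},{"linear":[0,0,-0.36],"spin":0},{"linear":[0,0,-0.52],"spin":0}]' 0.18; python3 - <<'E'
from h import *
go([.44,-.15,.2])
E
```

```text
clock: 29.3
ee_pos: [0.4424, -0.3968, 0.1794]
tcp_rot: [0.904, 0.428, -0.0, -0.001]
ft_force: [-0.1, -0.4, -0.0]
grip_width: 0.409
finger_force: 0.0
t 29.3 tcp [ 0.4424 -0.3968  0.1794] yaw of tool y -0.685 grip 0.409 0.0 F [-0.1 -0.4 -0. ]
linear [ 0.758 -0.633 -0.08 ] rows 6.0
```

```bash
python3 -m handwheel '[{"linear":[0.1,-0.08,-0.08],"spin":0},{"linear":[0.22,-0.18,-0.08],"spin":0},{"linear":[0.34,-0.28,-0.08],"spin":0},{"linear":[0.46,-0.38,-0.08],"spin":0},{"linear":[0.58,-0.48,-0.08],"spin":0},{"linear":[0.7,-0.58,-0.08],"spin":0},{"linear":[0.76,-0.63,-0.08],"spin":0},{"linear":[0.76,-0.63,-0.08],"spin":0}]'; python3 - <<'E'
from h import *
im=robot.grab_frame("top"); sd=robot.grab_frame("side")
a=cv2.resize(im[178:242,345:395],None,fx=7,fy=7,interpolation=cv2.INTER_CUBIC)
b=cv2.resize(sd[190:310,190:340],None,fx=2.9,fy=2.9,interpolation=cv2.INTER_CUBIC)
b=cv2.copyMakeBorder(b,0,448-b.shape[0],0,0,0); cv2.imwrite("pics/f.png",cv2.hconcat([a,b[:,:450]])); print(a.shape,b.shape)
E
```

```text
clock: 29.97
ee_pos: [0.4414, -0.1473, 0.1993]
tcp_rot: [0.903, 0.43, 0.0, -0.0]
ft_force: [1.0, 0.4, -0.5]
grip_width: 0.41
finger_force: 0.0
(448, 350, 3) (448, 435, 3)
```

View pics/f.png

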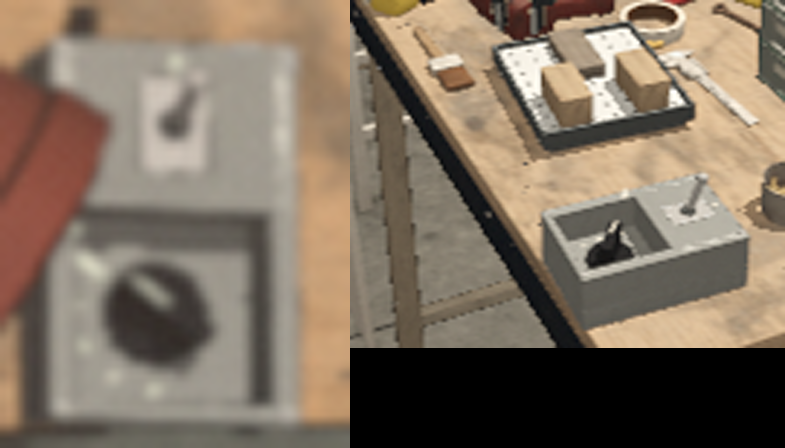

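```bash
python3 - <<'E'
from h import *
P=lambda x,y,z: onz("top",(x+.5)/7-.5+345,(y+.5)/7-.5+178,z)[:2]
k=np.array([.4435,-.398]); an=lambda d: np.arctan2(d[1],d[0]).round(3)
print("pointer",an(P(135,270,.068)-P(170,302,.068)),an(P(135,270,.068)-k),"mark floor",an(P(90,262,.03)-k),"rim",an(P(60,229,.072)-k), "tool-based",round(-.69+np.pi/2,3))
E
```

```text
pointer 0.787 0.789 mark floor 0.871 rim 0.954 tool-based 0.881
```

The pointer, the long mark and the tool angle all agree within tolerance. The bat leans away from the knob, the brush is flat on the bench, and the three pieces lie on the bed.

```bash
python3 -c "
from rig import robot
print(robot.hand_in())"
```

```text
the job is handed in; nothing more can be done
None
```

The job is handed in (no verdict was returned): the brush is flat on the bench, the board and both blocks lie apart on the bed, the pump switch is flipped away from the knob, and the knob was turned last to within about 0.1 rad of the long mark (tolerance 0.15), at about 30 s of the 210 s.

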